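Load the cold well and check it with the probe thermometer

TASK

Take the round cheese off its little board and lower it gently into the open end of the steel cold well: set it down on the bottom, do not drop it, and let go. Then draw the probe thermometer (the square white handle, not the round-handled honing steel) out of the wooden block and lower its stem through the black guide collar on the well, never touching the collar or the well, until the black ring on the stem is level with the top of the collar. Finish still holding it there, upright, still and centred in the hole; leave everything else on the counter where it is.

Things in the scene. Friction and masses are not known exactly. Their poses are not given: they have to be found in the camera images.
- cheese_mid (a point): Centre of the round cheese: a pale ball flattened at top and bottom, 58 mm across at mid-height, 52 mm tall, flat foot 28 mm across; about 110 g (0.08 to 0.15 kg). It stands upright, its centre 26 mm above its foot, on the small round board. z points up through the cheese.
- board: Round wooden board, 110 mm across, 12 mm thick, fixed; origin at the centre of its underside.
- well: Steel cold well, a fixed open box 135 mm (its x) by 200 mm (its y), rim 80 mm high, walls 5 mm, inner floor 6 mm above the counter; origin at the centre of its underside. The open mouth is its -y end: 125 mm (x) by 130 mm (y) inside, centred on well_mouth. A 46 mm high partition closes that space off. The +y end (y from 35 to 100 mm) is covered by a flat steel deck with its top 86 mm above the counter; the guide collar stands on the deck.
- well_mouth (a point): Centre of the open mouth of the well, at the height of the rim (80 mm above the counter, 74 mm above the inner floor). x along the well's 135 mm side, y along its 200 mm side towards the collar, z up.
- guide (a point): Centre of the guide hole at the top face of the black collar, 101 mm above the counter. The collar is 40 mm outside, 15 mm tall; the hole is 22 mm across and goes straight down through collar and deck (21 mm long) into free space, the well's inner floor lying 95 mm below this point. z up; axes as the well's.
- rack: Fixed wooden block, 70 mm (its x) by 150 mm (its y), 115 mm tall, origin at the centre of its underside. Two upright holes 16 mm across go through it at y = -40 and +40 mm; the probe stands in one and the honing steel in the other, either way round.
- probe_grip (a point): Centre of the probe thermometer's handle: an upright square white bar 22 x 22 mm, 64 mm tall, its sides along this point's x and y, its z up. In the block the handle's lower end rests on the block's top (147 mm above the counter at this centre). A round steel stem 8 mm across and 99 mm long runs straight down from the handle's lower end, on the same axis. 70 g (50 to 100 g).
- probe_mark (a point): Black ring on the probe's stem (its middle), on the stem's axis, 71 mm below probe_grip, 39 mm below the handle and 60 mm above the tip. z points up along the stem.
- probe_tip (a point): Lower end of the probe's stem, on its axis, 131 mm below probe_grip and 99 mm below the handle. z points up along the stem.
- steel_grip (a point): Middle of the honing steel's round dark wooden handle, 28 mm across, 66 mm tall, its top 181 mm above the counter; its 10 mm rod stands in the other hole of the block. Leave it alone.
- jar: Green glass jar, 62 mm across, 100 mm tall, origin under its centre. Leave it alone.
- salami: Whole salami lying along its y, 48 mm thick, 180 mm long, origin under its centre. Leave it alone.
- salami_end: Salami end standing on its cut face, 48 mm across, 45 mm tall, origin under its centre. Leave it alone.
- knife: Kitchen knife lying along its y, 280 mm long, 20 mm high, origin on the counter near its middle. Leave it alone.
Mind the look-alikes: they are no part of the job. Of the things like the part that bears cheese_mid, leave any that is purple or turquoise; of the rest the larger one is meant.

How it is judged:
On the way, in this order (a step that is already met when the one before it is completed fails the run):
1. the cheese rests on the bottom of the well's open end, let go (x of cheese_mid in the frame of well_mouth between -0.045 and 0.045 m and y of cheese_mid in the frame of well_mouth between -0.05 and 0.05 m and z of cheese_mid in the frame of well_mouth between -0.065 and -0.035 m and linear speed of cheese below 0.03 m/s and contact force between the fingers and cheese below 0.05 N), for 0.3 s.
2. the probe is held clear above the block (z of probe_tip in the frame of rack above 0.12 m and contact force between the fingers and probe above 0.5 N), for 0.1 s.
3. the probe is held in the guide at the ring, centred, touching nothing of the well (horizontal distance between each of probe_tip, probe_mark and guide below 0.0045 m and z of probe_mark in the frame of guide between -0.01 and 0.01 m and angle between probe_mark's own z axis and vertical below 0.1 rad and contact force between probe and well below 0.2 N and contact force between the fingers and probe above 0.5 N and linear speed of probe below 0.02 m/s), for 0.5 s.
At the end, for the whole second after the job is handed in: The gripper holds the probe still, its stem through the guide with the ring within 10 mm of the collar's top, ring and tip each within 4.5 mm of the hole's axis, within 0.1 rad of upright, not touching the well; the cheese rests, released, on the bottom of the open end of the well (all of step 1 and all of step 3); the arm keeps its last pose, push and grip.
It fails at once if the cheese is dropped or flung into the well (faster than 0.6 m/s below its rim) (x of cheese_mid in the frame of well_mouth between -0.063 and 0.063 m and y of cheese_mid in the frame of well_mouth between -0.066 and 0.066 m and z of cheese_mid in the frame of well_mouth below 0 m and linear speed of cheese above 0.6 m/s).
It fails at once if the cheese is pushed hard against the well (over 25 N) (contact force between cheese and well above 25 N).
It fails at once if the probe touches the collar or the well (contact force between probe and well above 0.3 N).
It fails at once if another thing on the counter is disturbed (moved over 30 mm) (distance of any of steel_grip, jar, salami, salami_end, knife from where it was at the start of the episode above 0.03 m).
It also fails if it takes over 70 s, if anything falls off the work surface, if the arm or the gripper's body presses on something with over 40 N, if the wrist force passes 120 N, or if a joint passes its speed limit or range.

ROBOT

A 6-joint arm with a two-finger parallel gripper is mounted at the origin on the work surface. World frame = base frame: x ahead of the robot, y to its left, z up, the work surface at z = 0. Lengths are in m, angles in rad, forces in N, time in s.
With the tool pointing down it reaches from about 0.35 to 0.775 m from the base axis. Payload 7.3 kg.
Tool frame: the origin (TCP) lies at the very end of the fingers, on their centre line; the grasp point (between the pads) lies 19 mm behind it; z points along the fingers, x is the direction in which the jaws open and shut, and the axes are right-handed (so a half turn about z gives the same grasp; the last joint's range is limited). The gripper opens to 92 mm and grips with 3 to 60 N. Pads are 19 mm wide; open, the fingers measure 130 mm over their backs; the gripper's body (75 mm by 190 mm) begins 47 mm behind the grasp point.
Start: joints at [1.005, 0.342, 1.524, -0, 1.275, -0.146], TCP at [0.214, 0.479, 0.227] pointing down, gripper open.
Joint ranges: [-2.53, 2.53], [-0.77, 2.02], [0.04, 2.7], [-1, 4.14], [0.28, 2.66], [-3.11, 3.11]. Speed limits (rad/s): [2.57, 2.57, 3.14, 3.14, 3.14, 3.14].

INTERFACE

Orientations are given as [roll, pitch, yaw] about the fixed x, y, z axes, in that order (R = Rz(yaw) Ry(pitch) Rx(roll)).
In Python, from cell import observe, read_camera, camera_params, hand_in gives the robot as it stands.
- The arm moves only by the tool apply_moves, never from a script. Its argument "increments" is a list of rows, each an object with "grip": the opening, from 0 (shut) to 1 (fully open); "linear": the shift along the world's x, y, z in mm, a list of three; "turn": the turn, a rotation vector about the world's x, y, z in units of 6 degrees (1.0 is 6 degrees), a list of three. A call has 1 to 10 rows; each row is the pose to reach, as a shift and turn from the pose commanded when the call began; what a row does not reach only later rows make up. A row lasts 1/10 s, in which the tool goes at most 50 mm and 8.59 degrees, less where a joint would pass 70% of its speed; a pose out of reach is approached as far as the arm can. A call with a gripper value outside its range is refused whole. The fingers move at their own pace and stop on an object; "grip_force" is the grip in N (left out, the last holds). Time passes only in rows, so rows that repeat a pose let the fingers close. It gives the time, the measured TCP pose, the force and the opening at its end, in the units of the state.
- observe(): the state, without advancing time (a new reading comes with each control period).
- read_camera(name): name is "scene" or "top" or "wrist"; returns the picture (480x640x3 uint8, red, green, blue); there is no depth.
- camera_params(name): a dict with "camera_matrix" (3x3 intrinsics, pixels), "world_to_cam" (4x4, takes a point from world to camera coordinates); the wrist camera has in their place "hand_eye" (4x4, takes a point from camera to tool coordinates, whose origin is the TCP and whose axes are the tool frame's). Camera axes: x right, y up, looking along -z (the intrinsics and any distortion apply to the point x, -y, -z); pixel columns grow to the right and rows downward; lengths in m; the calibration is good to about 2 mm. A picture is of the moment at which its call begins: read the wrist's pose just before it. camera_params takes no time and is no camera call.
- hand_in(): hands the job in, once; it reports no verdict.
The state is a dict: "time": time; "qpos": joint angles; "qvel": joint speeds; "joint_efforts": joint torques, N m; "tool_pos": TCP position; "tool_rot": TCP orientation; "contact_force": force on the tool from outside, world axes, zero at the start; "torque": the same for the moment, N m; "opening": finger opening in m.
Only numpy, scipy, OpenCV 4.12 (cv2) and the standard library are available. Lean on these libraries where they do the work, as an engineer would, in place of code of your own. Each camera call takes 0.05 s, during which the arm holds its last target.

## Working session

There is one attempt and no reset: what is moved stays moved. The work goes in short steps, Python scripts to look and compute and a tool call to move; the robot and the scene stay as the last step left them, time stands still between calls to the robot, and variables do not carry over. Pictures are saved under pics/ and viewed, and the job is handed in when it is done.

Besides the shell and the picture viewer there is one more tool, called after ">>>" as name(argument=value, ...), one argument or row to a line, values as JSON. apply_moves: Moves the arm, as the interface text tells. Its arguments: {"type":"object","properties":{"increments":{"type":"array","items":{"type":"object","properties":{"grip":{"type":"number"},"linear":{"type":"array","items":{"type":"number"}},"turn":{"type":"array","items":{"type":"number"}}}}},"grip_force":{"type":"number"}},"required":["increments"]}

```bash
mkdir -p pics
python3 - <<'E'
from cell import *
import cv2,numpy as np
np.set_printoptions(precision=4,suppress=True)
o=observe();print(o)
for n in ["scene","top","wrist"]:
    im=read_camera(n);cv2.imwrite(f"pics/{n}0.png",im[:,:,::-1]);print(n,camera_params(n))
E
```

```text
{'time': 0.0, 'qpos': array([ 1.005 ,  0.3427,  1.525 , -0.    ,  1.2754, -0.146 ]), 'qvel': array([ 0.0006, -0.0009,  0.0005,  0.0002, -0.0007,  0.0004]), 'joint_efforts': array([ -0.0014, -43.1255, -24.4217,   0.0716,   0.0561,  -0.0001]), 'tool_pos': array([0.2137, 0.4791, 0.226 ]), 'tool_rot': array([-3.1414,  0.0016,  1.151 ]), 'contact_force': array([-0.378 ,  0.833 , -0.2766]), 'torque': array([-0.0021, -0.0323,  0.0022]), 'opening': 0.09130891469526961}
scene {'camera_matrix': array([[593.6509,   0.    , 309.4704],
       [  0.    , 593.6509, 240.0582],
       [  0.    ,   0.    ,   1.    ]]), 'world_to_cam': array([[-0.819 ,  0.5735,  0.0177,  0.4246],
       [-0.3819, -0.568 ,  0.7291,  0.1317],
       [ 0.4282,  0.5904,  0.6842, -1.3761],
       [ 0.    ,  0.    ,  0.    ,  1.    ]])}
top {'camera_matrix': array([[558.4817,   0.    , 324.365 ],
       [  0.    , 558.4817, 232.2284],
       [  0.    ,   0.    ,   1.    ]]), 'world_to_cam': array([[ 0.0259, -0.9997, -0.0004,  0.0056],
       [ 0.9804,  0.0253,  0.1955, -0.5295],
       [-0.1954, -0.0055,  0.9807, -1.1916],
       [ 0.    ,  0.    ,  0.    ,  1.    ]])}
wrist {'camera_matrix': array([[382.7803,   0.    , 315.0654],
       [  0.    , 382.7803, 232.5918],
       [  0.    ,   0.    ,   1.    ]]), 'hand_eye': array([[ 1.    , -0.0011,  0.0002,  0.0009],
       [-0.001 , -0.959 , -0.2834, -0.0763],
       [ 0.0005,  0.2834, -0.959 , -0.1583],
       [ 0.    ,  0.    ,  0.    ,  1.    ]])}
```

View pics/scene0.png

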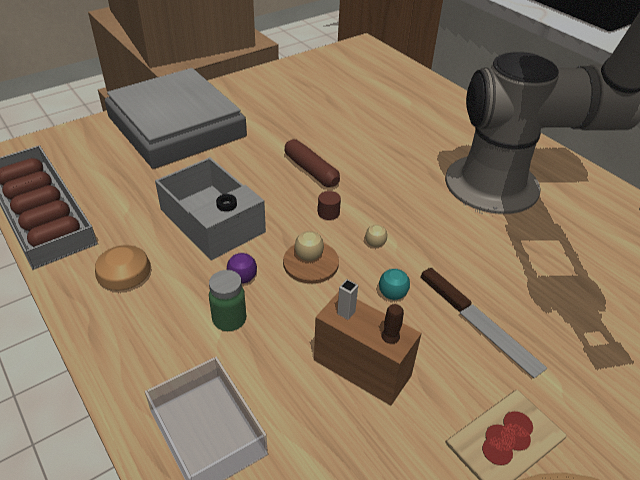

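View pics/top0.png

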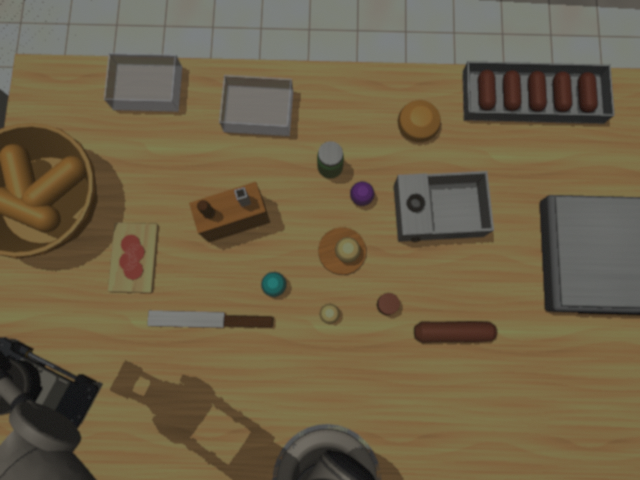

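View pics/wrist0.png

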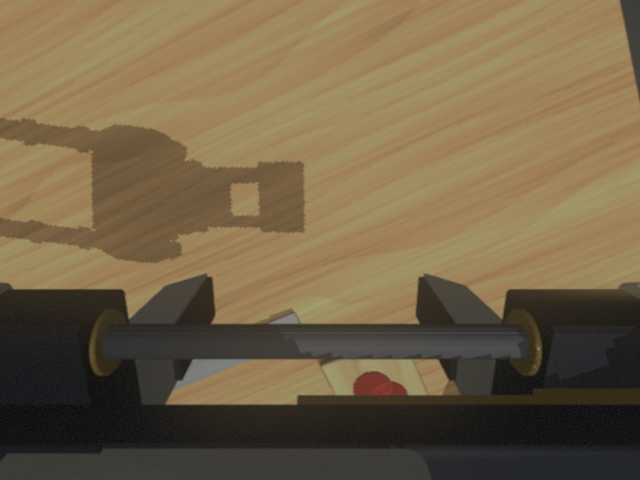

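The target is the pale cheese on the board, at top (347,250) and scene (309,246). The well is at top (443,207). The probe, with the white square handle, is at top (241,196). Next I'll take zoomed crops for precise pixel positions.

Run:
```python
import cv2,numpy as np
def crop(n,x0,y0,w,h,s,out):
    im=cv2.imread(f"pics/{n}0.png")[y0:y0+h,x0:x0+w]
    im=cv2.resize(im,None,fx=s,fy=s,interpolation=cv2.INTER_CUBIC)
    im=np.clip(im*1.4,0,255).astype(np.uint8)
    for k in range(0,w,20):
        cv2.putText(im,str(x0+k),(k*s,8),0,.3,(0,0,255));cv2.line(im,(k*s,10),(k*s,14),(0,0,255))
    for k in range(0,h,20):
        cv2.putText(im,str(y0+k),(0,k*s+4),0,.3,(0,0,255))
    return im
cv2.imwrite("pics/c1.png",crop("top",380,160,125,95,6,0))
cv2.imwrite("pics/c2.png",crop("top",180,170,100,80,6,0))
cv2.imwrite("pics/c3.png",crop("top",300,220,80,65,6,0))
cv2.imwrite("pics/c4.png",crop("scene",150,150,130,115,5,0))
cv2.imwrite("pics/c5.png",crop("scene",270,220,160,120,5,0))
```

```text
(no output)
```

View pics/c1.png

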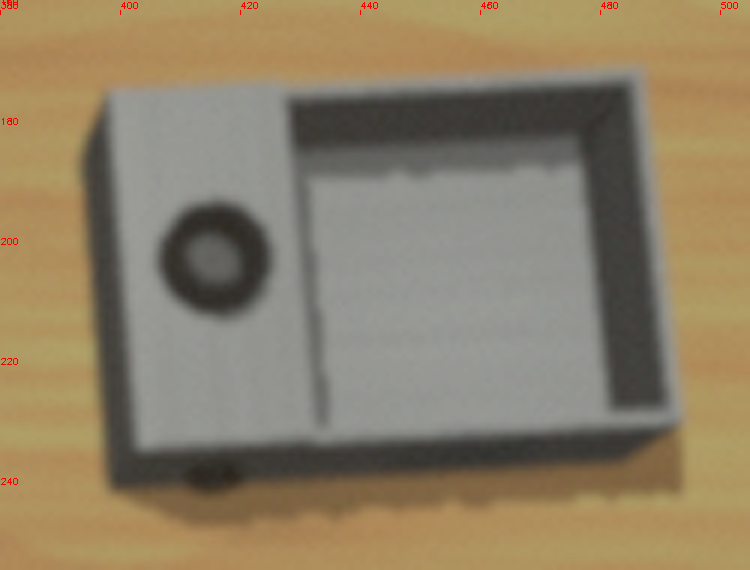

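View pics/c2.png

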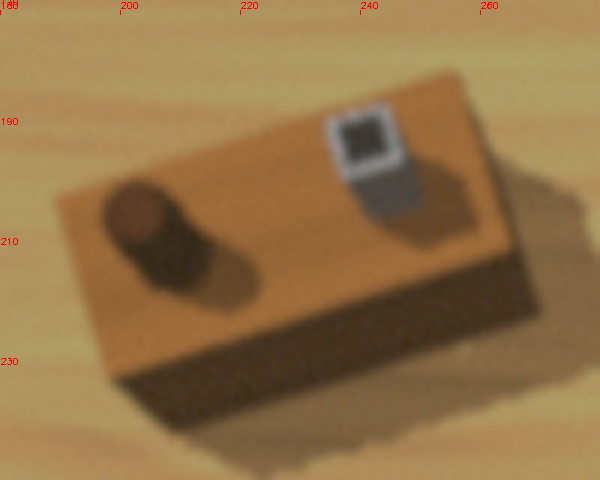

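View pics/c3.png

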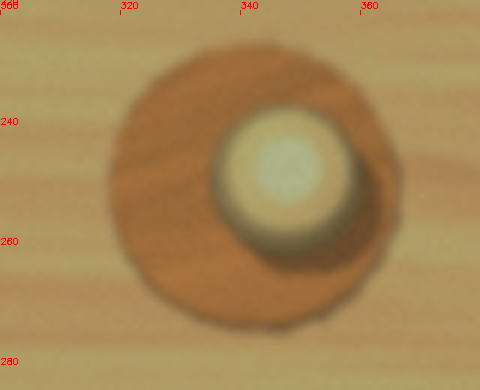

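View pics/c4.png

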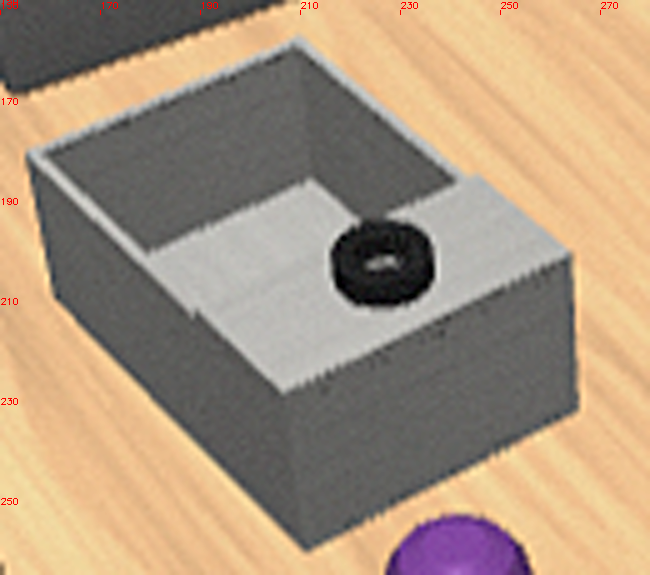

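View pics/c5.png

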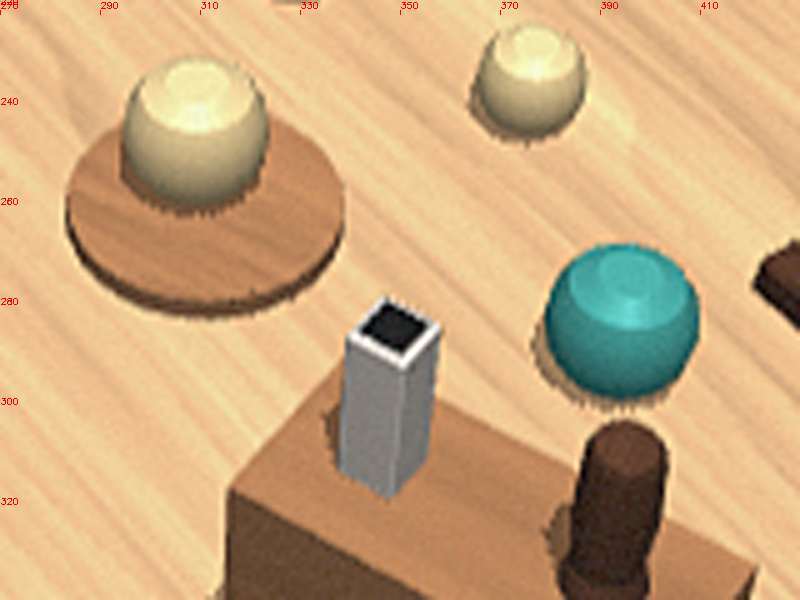

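```bash
cat > h.py <<'E'
import numpy as np,cv2
from scipy.optimize import least_squares
from cell import *
np.set_printoptions(precision=4,suppress=True)
P={n:camera_params(n) for n in ["scene","top"]}
def proj(n,p):
    p=np.atleast_2d(p);c=P[n]; q=p@c["world_to_cam"][:3,:3].T+c["world_to_cam"][:3,3]
    K=c["camera_matrix"];return np.c_[K[0,0]*q[:,0]/-q[:,2]+K[0,2],K[1,1]*-q[:,1]/-q[:,2]+K[1,2]]
def fit(obs,x0):
    # obs: list (cam,(x,y,z local),(u,v)); pose x,y,yaw
    def res(s):
        c,sn=np.cos(s[2]),np.sin(s[2]);r=[]
        for n,l,uv in obs:
            r+=list(proj(n,[s[0]+c*l[0]-sn*l[1],s[1]+sn*l[0]+c*l[1],l[2]])[0]-uv)
        return np.array(r)
    o=least_squares(res,x0,loss="soft_l1");return o.x,res(o.x).reshape(-1,2)
def onz(n,uv,z):
    return least_squares(lambda s:proj(n,[s[0],s[1],z])[0]-uv,[.5,0]).x
def tri(u1,u2):
    o=least_squares(lambda s:np.r_[proj("top",s)[0]-u1,proj("scene",s)[0]-u2],[.5,0,.05]);return o.x,o.fun
E
python3 - <<'E'
from h import *
a,b=.0675,.1
w=[("top",(a,b,.086),(398.3,175.3)),("top",(-a,b,.086),(402.2,235.2)),("top",(a,-b,.08),(487,171.3)),("top",(-a,-b,.08),(493.3,230.8)),("top",(-a,b,0),(398,241.7)),
("scene",(a,b,.086),(207,228.4)),("scene",(-a,b,.086),(264.4,201)),("scene",(a,-b,.08),(156,180.4)),("scene",(-a,-b,.08),(209.6,158)),("scene",(a,b,0),(211.4,260)),("scene",(-a,b,0),(265.6,231.6)),("scene",(a,-b,0),(161,209.6))]
for s in (w,w[:5],w[5:]):
    x,r=fit(s,[.55,-.2,0]);print("well",x);print(r.T)
print("hole",onz("top",(415.8,203.3),.0905), "ringtop scene",onz("scene",(270/5*0+150+383/5,150+255/5),.101))
r_=[("top",(a_,b_,.115),uv) for a_,b_,uv in [(.035,.075,(189.7,203.3)),(.035,-.075,(256.2,181.3)),(-.035,-.075,(265.8,211.3)),(-.035,.075,(199.2,233.3))]]
x,r=fit(r_,[.55,.2,0]);print("rack",x,r.T)
q=[("scene",(.035,-.075,.115),(316,317)),("scene",(.035,.075,.115),(421.4,333.4))]
x,r=fit(r_+q,[.55,.2,0]);print("rack",x,r.T)
print("handle",onz("top",(240.9,193.7),.179),onz("scene",(348.8,286.2),.179),tri((240.9,193.7),(348.8,286.2)))
print("cheese",onz("top",(347.7,249.7),.038),onz("scene",(309.2,247.2),.038),tri((347.7,249.7),(309.2,247.2)))
print("board",onz("top",(342.5,251.2),.012))
print("turq",onz("top",(274,284),.03),"jar",onz("top",(331,147),.1),"purple",onz("top",(362,194),.03))
E
```

```text
well [ 0.598  -0.2447  0.0788]
[[-0.5602  0.437   0.0224  0.5222 -0.4528  0.2908  0.7076 -0.465   1.1722
   0.2293  0.8814  0.4224]
 [-1.0943 -1.1678 -0.8661 -1.0082 -0.5243 -0.3598 -1.149  -0.7469 -1.6521
   0.2633  0.1515 -0.4982]]
well [ 0.5958 -0.2447  0.077 ]
[[-0.5227  0.3641  0.105   0.4973 -0.5225]
 [-0.2383 -0.2683  0.1393  0.0469  0.3187]]
well [ 0.5996 -0.244   0.0821]
[[-0.0686  0.2829 -1.1222  0.4922 -0.1083  0.4778 -0.2007]
 [ 0.1372 -0.8167 -0.2148 -1.2653  0.7637  0.4882  0.0421]]
hole [ 0.591  -0.1785] ringtop scene [ 0.5961 -0.173 ]
rack [0.5658 0.2261 0.3569] [[-0.269   0.2137  0.559  -0.4793]
 [-0.0984 -0.0891 -0.148   0.3245]]
rack [0.565  0.226  0.3801] [[ -0.3731  -0.3673   0.6959   0.157    0.848  -18.5799]
 [  1.1596  -0.3207  -0.6346   1.356   -0.6688  27.4651]]
handle [0.579  0.1895] [0.5839 0.1909] (array([0.5811, 0.1891, 0.1754]), array([ 0.5452, -0.4979,  0.5372,  0.1076]))
cheese [ 0.4935 -0.0339] [ 0.4987 -0.0302] (array([ 0.4949, -0.0346,  0.0324]), array([ 0.2103, -0.2105,  0.2523,  0.0586]))
board [ 0.4941 -0.023 ]
turq [0.4132 0.1285] jar [0.7118 0.0094] purple [ 0.6254 -0.0647]
```

>>> apply_moves(
  grip_force=10,
  increments=[
    {"grip": 1, "linear": [20, -36, 0], "turn": [0, 0, -0.7]},
    {"grip": 1, "linear": [42, -76, 0], "turn": [0, 0, -1.5]},
    {"grip": 1, "linear": [63, -116, 0], "turn": [0, 0, -2.3]},
    {"grip": 1, "linear": [84, -154, 0], "turn": [0, 0, -3.1]},
    {"grip": 1, "linear": [106, -194, 0], "turn": [0, 0, -3.9]},
    {"grip": 1, "linear": [127, -232, 0], "turn": [0, 0, -4.7]},
    {"grip": 1, "linear": [148, -270, 0], "turn": [0, 0, -5.5]},
    {"grip": 1, "linear": [169, -308, 0], "turn": [0, 0, -6.3]},
    {"grip": 1, "linear": [190, -347, 0], "turn": [0, 0, -7.1]},
    {"grip": 1, "linear": [211, -386, 0], "turn": [0, 0, -7.9]},
  ],
)

```text
time: 1.15
tool_pos: [0.4254, 0.0917, 0.2267]
tool_rot: [-3.141, -0.0, 0.32]
contact_force: [0.1, -0.7, -0.4]
opening: 0.092
```

>>> apply_moves(
  increments=[
    {"grip": 1, "linear": [20, -36, 0], "turn": [0, 0, -0.7]},
    {"grip": 1, "linear": [40, -73, 0], "turn": [0, 0, -1.4]},
    {"grip": 1, "linear": [60, -110, 0], "turn": [0, 0, -2.1]},
    {"grip": 1, "linear": [70, -127, -10], "turn": [0, 0, -2.34]},
    {"grip": 1, "linear": [70, -127, -20], "turn": [0, 0, -2.34]},
    {"grip": 1, "linear": [70, -127, -20], "turn": [0, 0, -2.34]},
    {"grip": 1, "linear": [70, -127, -20], "turn": [0, 0, -2.34]},
  ],
)

```text
time: 1.85
tool_pos: [0.4942, -0.0325, 0.2065]
tool_rot: [-3.141, 0.001, 0.08]
contact_force: [0.3, 1.0, 1.0]
opening: 0.092
```

Run:
```python
from h import *
o=observe();print(o["time"],o["tool_pos"],o["tool_rot"],o["qpos"],o["opening"])
im=read_camera("wrist");cv2.imwrite("pics/w1.png",im[:,:,::-1])
```

```text
1.85 [ 0.4942 -0.0325  0.2065] [-3.1409  0.0011  0.0801] [-0.2207  0.3066  1.6349  0.0003  1.2013 -0.3009] 0.09199574230659852
```

View pics/w1.png

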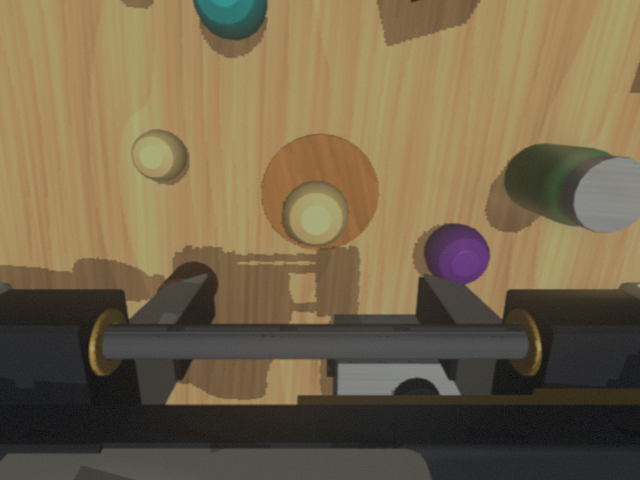

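The wrist view shows the cheese at (315,215), midway between the fingers, and the jar and purple ball are both clear of it. I'll work out its position from this view.

```bash
cat >> h.py <<'E'
from scipy.spatial.transform import Rotation as Rn
W=camera_params("wrist")
def wcam(pos,rot):
    T=np.eye(4);T[:3,:3]=Rn.from_euler("xyz",rot).as_matrix();T[:3,3]=pos
    return T@W["hand_eye"]
def wonz(pos,rot,uv,z):
    T=wcam(pos,rot);K=W["camera_matrix"]
    d=T[:3,:3]@np.array([(uv[0]-K[0,2])/K[0,0],-(uv[1]-K[1,2])/K[1,1],-1])
    return (T[:3,3]+d*(z-T[2,3])/d[2])
E
python3 - <<'E'
from h import *
p=[.4942,-.0325,.2065];r=[-3.1409,.0011,.0801]
im=cv2.imread("pics/w1.png")[160:270,240:400]
cv2.imwrite("pics/w1c.png",cv2.resize(im,None,fx=5,fy=5))
print(wonz(p,r,(315.5,215.5),.038), wonz(p,r,(315,218),.064))
E
```

```text
[ 0.4954 -0.0361  0.038 ] [ 0.4947 -0.0318  0.064 ]
```

View pics/w1c.png

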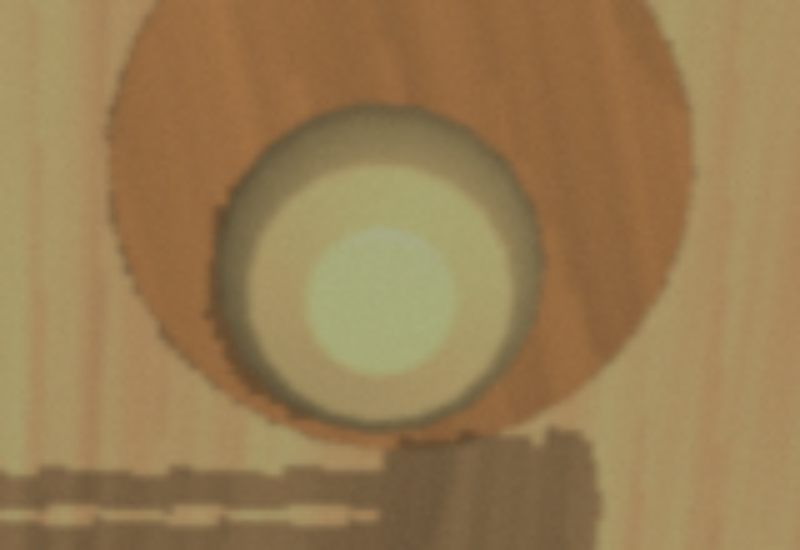

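Run:
```python
from h import *
p=[.4942,-.0325,.2065];r=[-3.1409,.0011,.0801]
print(wonz(p,r,(316,213),.038), wonz(p,r,(316,220),.064))
```

```text
[ 0.4957 -0.0338  0.038 ] [ 0.4956 -0.0334  0.064 ]
```

>>> apply_moves(
  increments=[
    {"grip": 1, "linear": [1.4, -1.2, -40], "turn": [0, 0, 0]},
    {"grip": 1, "linear": [1.4, -1.2, -80], "turn": [0, 0, 0]},
    {"grip": 1, "linear": [1.4, -1.2, -110], "turn": [0, 0, 0]},
    {"grip": 1, "linear": [1.4, -1.2, -140], "turn": [0, 0, 0]},
    {"grip": 1, "linear": [1.4, -1.2, -160], "turn": [0, 0, 0]},
    {"grip": 1, "linear": [1.4, -1.2, -175], "turn": [0, 0, 0]},
    {"grip": 1, "linear": [1.4, -1.2, -180.5], "turn": [0, 0, 0]},
    {"grip": 1, "linear": [1.4, -1.2, -180.5], "turn": [0, 0, 0]},
    {"grip": 1, "linear": [1.4, -1.2, -180.5], "turn": [0, 0, 0]},
  ],
)

```text
time: 2.8
tool_pos: [0.497, -0.0345, 0.0272]
tool_rot: [3.141, -0.002, 0.079]
contact_force: [1.0, -0.6, 0.5]
opening: 0.0919
```

>>> apply_moves(
  increments=[
    {"grip": 0.7, "linear": [0, 0, 0], "turn": [0, 0, 0]},
    {"grip": 0.6, "linear": [0, 0, 0], "turn": [0, 0, 0]},
    {"grip": 0.4, "linear": [0, 0, 0], "turn": [0, 0, 0]},
    {"grip": 0.4, "linear": [0, 0, 0], "turn": [0, 0, 0]},
    {"grip": 0.4, "linear": [0, 0, 0], "turn": [0, 0, 0]},
    {"grip": 0.4, "linear": [0, 0, 0], "turn": [0, 0, 0]},
    {"grip": 0.4, "linear": [0, 0, 0], "turn": [0, 0, 0]},
    {"grip": 0.4, "linear": [0, 0, 0], "turn": [0, 0, 0]},
  ],
)

```text
time: 3.6
tool_pos: [0.4962, -0.0348, 0.0263]
tool_rot: [-3.142, 0.0, 0.079]
contact_force: [-1.8, -0.1, 4.6]
opening: 0.057
```

>>> apply_moves(
  increments=[
    {"grip": 0.4, "linear": [0, 0, 5], "turn": [0, 0, 0]},
    {"grip": 0.4, "linear": [0, 0, 15], "turn": [0, 0, 0]},
    {"grip": 0.4, "linear": [0, 0, 30], "turn": [0, 0, 0]},
    {"grip": 0.4, "linear": [0, 0, 60], "turn": [0, 0, 0]},
    {"grip": 0.4, "linear": [0, 0, 90], "turn": [0, 0, 0]},
    {"grip": 0.4, "linear": [0, 0, 120], "turn": [0, 0, 0]},
    {"grip": 0.4, "linear": [0, 0, 130], "turn": [0, 0, 0]},
    {"grip": 0.4, "linear": [0, 0, 130], "turn": [0, 0, 0]},
    {"grip": 0.4, "linear": [0, 0, 130], "turn": [0, 0, 0]},
  ],
)

```text
time: 4.5
tool_pos: [0.4957, -0.0346, 0.1553]
tool_rot: [-3.141, 0.001, 0.079]
contact_force: [0.5, 0.1, -2.2]
opening: 0.0571
```

Run:
```python
from h import *
o=observe();print(o["time"],o["tool_pos"],o["tool_rot"],o["contact_force"],o["opening"])
im=read_camera("wrist");im2=read_camera("scene")
cv2.imwrite("pics/w2.png",np.hstack([cv2.resize(im,(400,300)),cv2.resize(im2[120:360,200:520],(400,300))])[:,:,::-1])
cv2.imwrite("pics/s2.png",im2[:,:,::-1])
```

```text
4.5 [ 0.4957 -0.0346  0.1553] [-3.1411  0.0013  0.0787] [ 0.4722  0.1325 -2.2342] 0.05709815596155927
```

View pics/w2.png

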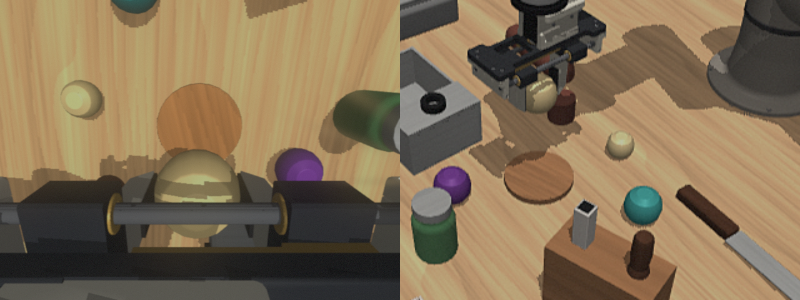

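The cheese is held level between the pads and the board is empty. Next I'll carry it over the mouth.

>>> apply_moves(
  increments=[
    {"grip": 0.4, "linear": [8, -18, 0], "turn": [0, 0, 0]},
    {"grip": 0.4, "linear": [24, -55, 0], "turn": [0, 0, 0]},
    {"grip": 0.4, "linear": [40, -93, 0], "turn": [0, 0, 0]},
    {"grip": 0.4, "linear": [56, -131, 0], "turn": [0, 0, 0]},
    {"grip": 0.4, "linear": [72, -169, 0], "turn": [0, 0, 0]},
    {"grip": 0.4, "linear": [88, -206, 0], "turn": [0, 0, 0]},
    {"grip": 0.4, "linear": [100, -233, 0], "turn": [0, 0, 0]},
    {"grip": 0.4, "linear": [103, -240, 0], "turn": [0, 0, 0]},
    {"grip": 0.4, "linear": [103, -240, 0], "turn": [0, 0, 0]},
    {"grip": 0.4, "linear": [103, -240, 0], "turn": [0, 0, 0]},
  ],
)

```text
time: 5.6
tool_pos: [0.5987, -0.2735, 0.1551]
tool_rot: [-3.14, 0.002, 0.079]
contact_force: [-0.4, -0.1, -0.9]
opening: 0.0567
```

Run:
```python
from h import *
o=observe();print(o["time"],o["tool_pos"],o["tool_rot"],o["contact_force"],o["opening"])
im=read_camera("wrist");im2=read_camera("scene")
cv2.imwrite("pics/w3.png",im[:,:,::-1])
cv2.imwrite("pics/s3.png",cv2.resize(im2[80:320,100:420],None,fx=2.5,fy=2.5)[:,:,::-1])
```

```text
5.6 [ 0.5987 -0.2735  0.1551] [-3.1397  0.0018  0.0791] [-0.3798 -0.0866 -0.9062] 0.056694255859227424
```

View pics/w3.png

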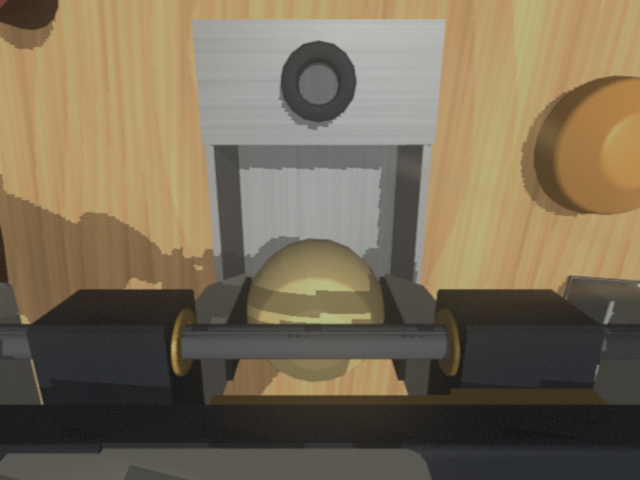

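View pics/s3.png

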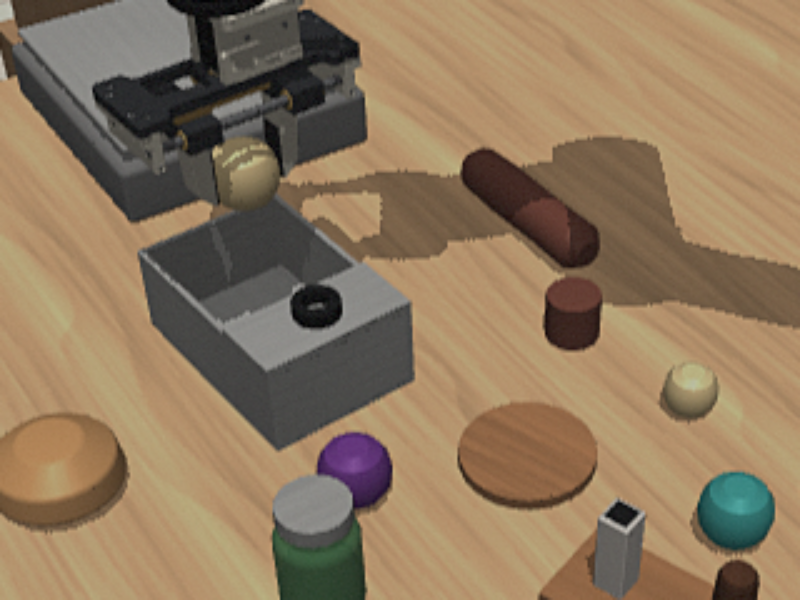

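The collar is in clear view, with its top face at about (319,81) and the deck corners at (194,22), (443,20), (202,144) and (437,144). The cheese is above the mouth.

Run:
```python
from h import *
p=[ 0.5987,-0.2735,0.1551];r=[-3.1397,0.0018,0.0791]
for uv in [(194,22),(443,20),(202,144),(437,144)]: print(wonz(p,r,uv,.086))
im=cv2.imread("pics/w3.png")
cv2.imwrite("pics/w3c.png",cv2.resize(im[30:140,260:380],None,fx=6,fy=6,interpolation=cv2.INTER_CUBIC))
print(wonz(p,r,(318.5,81),.101))
```

```text
[ 0.5247 -0.1519  0.086 ]
[ 0.657  -0.1404  0.086 ]
[ 0.5288 -0.2153  0.086 ]
[ 0.6647 -0.2044  0.086 ]
[ 0.5934 -0.1772  0.101 ]
```

View pics/w3c.png

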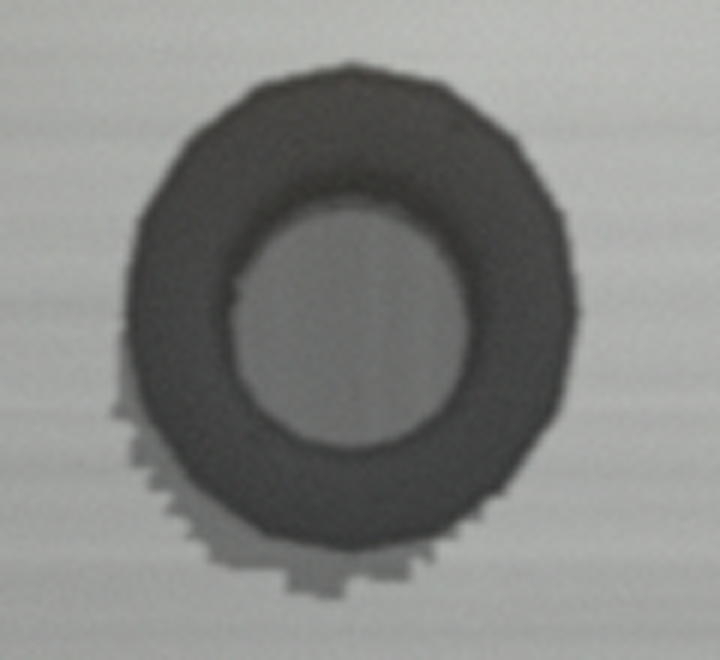

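>>> apply_moves(
  increments=[
    {"grip": 0.4, "linear": [1, -1, -15], "turn": [0, 0, 0]},
    {"grip": 0.4, "linear": [1, -1, -35], "turn": [0, 0, 0]},
    {"grip": 0.4, "linear": [1, -1, -55], "turn": [0, 0, 0]},
    {"grip": 0.4, "linear": [1, -1, -75], "turn": [0, 0, 0]},
    {"grip": 0.4, "linear": [1, -1, -95], "turn": [0, 0, 0]},
    {"grip": 0.4, "linear": [1, -1, -110], "turn": [0, 0, 0]},
    {"grip": 0.4, "linear": [1, -1, -122], "turn": [0, 0, 0]},
    {"grip": 0.4, "linear": [1, -1, -128], "turn": [0, 0, 0]},
    {"grip": 0.4, "linear": [1, -1, -130], "turn": [0, 0, 0]},
    {"grip": 0.4, "linear": [1, -1, -130], "turn": [0, 0, 0]},
  ],
)

```text
time: 6.7
tool_pos: [0.6006, -0.2759, 0.0265]
tool_rot: [3.141, -0.001, 0.079]
contact_force: [-0.4, 0.7, -0.9]
opening: 0.0576
```

>>> apply_moves(
  increments=[
    {"grip": 0.4, "linear": [0, 0, -1], "turn": [0, 0, 0]},
    {"grip": 0.4, "linear": [0, 0, -2], "turn": [0, 0, 0]},
    {"grip": 0.4, "linear": [0, 0, -2.5], "turn": [0, 0, 0]},
    {"grip": 0.4, "linear": [0, 0, -3], "turn": [0, 0, 0]},
    {"grip": 0.4, "linear": [0, 0, -3], "turn": [0, 0, 0]},
  ],
)

```text
time: 7.2
tool_pos: [0.6004, -0.2758, 0.0233]
tool_rot: [3.142, -0.0, 0.079]
contact_force: [1.0, -0.5, -0.7]
opening: 0.0569
```

>>> apply_moves(
  increments=[
    {"grip": 0.4, "linear": [0, 0, -0.5], "turn": [0, 0, 0]},
    {"grip": 0.4, "linear": [0, 0, -1], "turn": [0, 0, 0]},
    {"grip": 0.4, "linear": [0, 0, -1.5], "turn": [0, 0, 0]},
    {"grip": 0.4, "linear": [0, 0, -2], "turn": [0, 0, 0]},
    {"grip": 0.4, "linear": [0, 0, -2], "turn": [0, 0, 0]},
  ],
)

```text
time: 7.7
tool_pos: [0.6003, -0.2757, 0.0211]
tool_rot: [-3.142, 0.0, 0.079]
contact_force: [0.2, -0.1, -2.2]
opening: 0.0569
```

>>> apply_moves(
  increments=[
    {"grip": 0.4, "linear": [0, 0, -0.5], "turn": [0, 0, 0]},
    {"grip": 0.4, "linear": [0, 0, -1], "turn": [0, 0, 0]},
    {"grip": 0.4, "linear": [0, 0, -1], "turn": [0, 0, 0]},
    {"grip": 0.4, "linear": [0, 0, -1], "turn": [0, 0, 0]},
  ],
)

```text
time: 8.1
tool_pos: [0.6004, -0.2758, 0.0204]
tool_rot: [3.141, -0.0, 0.079]
contact_force: [-0.7, -0.3, 0.2]
opening: 0.0563
```

>>> apply_moves(
  increments=[
    {"grip": 0.4, "linear": [0, 0, -0.5], "turn": [0, 0, 0]},
    {"grip": 0.4, "linear": [0, 0, -0.8], "turn": [0, 0, 0]},
    {"grip": 0.4, "linear": [0, 0, -0.8], "turn": [0, 0, 0]},
  ],
)

```text
time: 8.4
tool_pos: [0.6005, -0.2758, 0.0204]
tool_rot: [3.141, -0.001, 0.079]
contact_force: [-1.9, 1.1, 6.4]
opening: 0.0564
```

The contact force rose to 6 N with z stalled at 0.0204, so the cheese is on the floor. I'll release it with a small opening.

>>> apply_moves(
  increments=[
    {"grip": 0.65, "linear": [0, 0, 0], "turn": [0, 0, 0]},
    {"grip": 0.7, "linear": [0, 0, 0], "turn": [0, 0, 0]},
    {"grip": 0.77, "linear": [0, 0, 0], "turn": [0, 0, 0]},
    {"grip": 0.77, "linear": [0, 0, 0], "turn": [0, 0, 0]},
    {"grip": 0.77, "linear": [0, 0, 0], "turn": [0, 0, 0]},
    {"grip": 0.77, "linear": [0, 0, 0], "turn": [0, 0, 0]},
  ],
)

```text
time: 9.0
tool_pos: [0.6004, -0.2758, 0.0193]
tool_rot: [-3.142, -0.0, 0.079]
contact_force: [0.0, 0.3, 0.1]
opening: 0.0708
```

>>> apply_moves(
  increments=[
    {"grip": 0.77, "linear": [0, 0, 5], "turn": [0, 0, 0]},
    {"grip": 0.77, "linear": [0, 0, 15], "turn": [0, 0, 0]},
    {"grip": 0.77, "linear": [0, 0, 30], "turn": [0, 0, 0]},
    {"grip": 0.77, "linear": [0, 0, 60], "turn": [0, 0, 0]},
    {"grip": 0.77, "linear": [0, 0, 90], "turn": [0, 0, 0]},
    {"grip": 0.77, "linear": [0, 0, 130], "turn": [0, 0, 0]},
    {"grip": 0.77, "linear": [0, 0, 170], "turn": [0, 0, 0]},
    {"grip": 0.77, "linear": [0, 0, 200], "turn": [0, 0, 0]},
    {"grip": 0.77, "linear": [0, 0, 210], "turn": [0, 0, 0]},
    {"grip": 0.77, "linear": [0, 0, 210], "turn": [0, 0, 0]},
  ],
)

```text
time: 10.0
tool_pos: [0.6009, -0.2761, 0.2319]
tool_rot: [3.139, -0.004, 0.079]
contact_force: [-0.3, 0.4, 0.5]
opening: 0.0707
```

Run:
```python
from h import *
o=observe();print(o["time"],o["tool_pos"],o["tool_rot"],o["contact_force"],o["opening"])
im=read_camera("wrist")
cv2.imwrite("pics/w4.png",im[:,:,::-1])
```

```text
10.0 [ 0.6009 -0.2761  0.2319] [ 3.1391 -0.0036  0.0787] [-0.3438  0.4304  0.5384] 0.07073795775700084
```

View pics/w4.png

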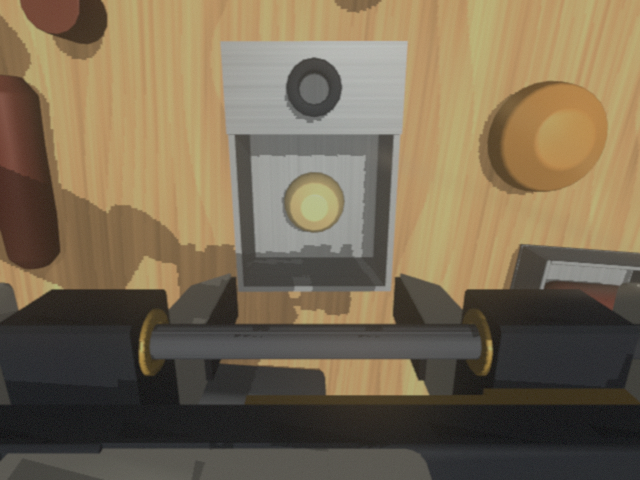

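The cheese stands upright and centred in the mouth, at (314,202). On to the block.

>>> apply_moves(
  increments=[
    {"grip": 0.77, "linear": [-1, 20, 5], "turn": [0, 0, 0.2]},
    {"grip": 0.77, "linear": [-3, 65, 12], "turn": [0, 0, 0.5]},
    {"grip": 0.77, "linear": [-5, 112, 20], "turn": [0, 0, 0.8]},
    {"grip": 0.77, "linear": [-7, 160, 30], "turn": [0, 0, 1.1]},
    {"grip": 0.77, "linear": [-9, 207, 35], "turn": [0, 0, 1.4]},
    {"grip": 0.77, "linear": [-12, 254, 35], "turn": [0, 0, 1.7]},
    {"grip": 0.77, "linear": [-14, 302, 35], "turn": [0, 0, 2.0]},
    {"grip": 0.77, "linear": [-16, 350, 35], "turn": [0, 0, 2.2]},
    {"grip": 0.77, "linear": [-18, 398, 35], "turn": [0, 0, 2.4]},
    {"grip": 0.77, "linear": [-20, 440, 35], "turn": [0, 0, 2.6]},
  ],
)

```text
time: 11.05
tool_pos: [0.5784, 0.1675, 0.2628]
tool_rot: [-3.14, 0.003, 0.354]
contact_force: [0.1, -0.4, -0.3]
opening: 0.0707
```

>>> apply_moves(
  increments=[
    {"grip": 0.77, "linear": [-1, 20, 0], "turn": [0, 0, 0.05]},
    {"grip": 0.77, "linear": [-1, 24, 0], "turn": [0, 0, 0.05]},
    {"grip": 0.77, "linear": [-1, 24, 0], "turn": [0, 0, 0.05]},
    {"grip": 0.77, "linear": [-1, 24, 0], "turn": [0, 0, 0.05]},
  ],
)

```text
time: 11.45
tool_pos: [0.5791, 0.1873, 0.2638]
tool_rot: [3.141, 0.001, 0.356]
contact_force: [-0.2, 0.6, -0.5]
opening: 0.071
```

Run:
```python
from h import *
o=observe();print(o["time"],o["tool_pos"],o["tool_rot"],o["contact_force"],o["opening"])
im=read_camera("wrist")
cv2.imwrite("pics/w5.png",im[:,:,::-1])
```

```text
11.45 [0.5791 0.1873 0.2638] [3.1414 0.0014 0.3555] [-0.1535  0.6091 -0.5259] 0.07096084693819449
```

View pics/w5.png

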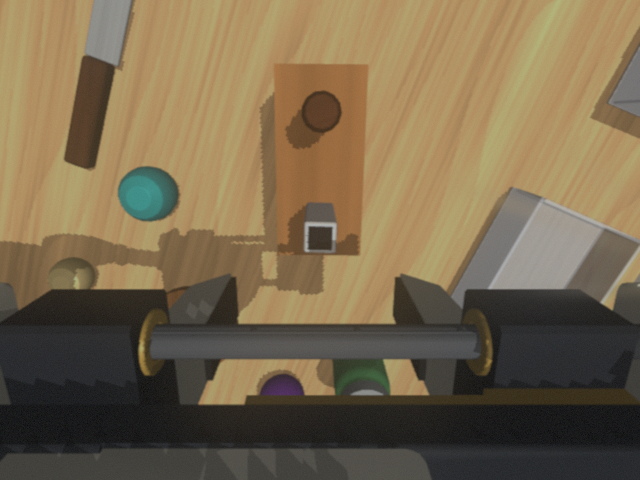

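Run:
```python
from h import *
im=cv2.imread("pics/w5.png")
cv2.imwrite("pics/w5c.png",cv2.resize(im[190:265,260:380],None,fx=6,fy=6,interpolation=cv2.INTER_CUBIC))
p=[0.5791,0.1873,0.2638];r=[3.1414,0.0014,0.3555]
print(wonz(p,r,(320,235.5),.179))
for uv in [(275,65),(368,66),(360,255),(278,253)]: print(wonz(p,r,uv,.115))
```

```text
[0.5818 0.1916 0.179 ]
[0.5116 0.2855 0.115 ]
[0.5764 0.3089 0.115 ]
[0.6274 0.1692 0.115 ]
[0.5613 0.1465 0.115 ]
```

View pics/w5c.png

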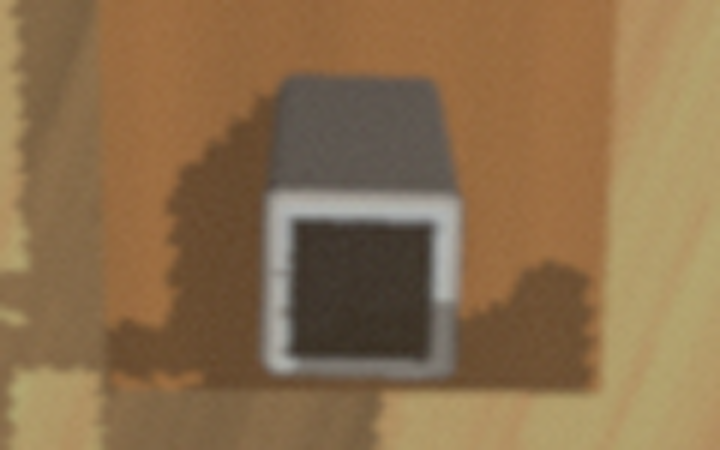

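The white square handle's top face is at about (320,237), aligned with the jaws. The steel is at (321,111), well away from the fingers' axis.

>>> apply_moves(
  increments=[
    {"grip": 0.77, "linear": [2.4, 2.7, -25], "turn": [0, 0, 0]},
    {"grip": 0.77, "linear": [2.4, 2.7, -55], "turn": [0, 0, 0]},
    {"grip": 0.77, "linear": [2.4, 2.7, -85], "turn": [0, 0, 0]},
    {"grip": 0.77, "linear": [2.4, 2.7, -110], "turn": [0, 0, 0]},
    {"grip": 0.77, "linear": [2.4, 2.7, -125], "turn": [0, 0, 0]},
    {"grip": 0.77, "linear": [2.4, 2.7, -133], "turn": [0, 0, 0]},
    {"grip": 0.77, "linear": [2.4, 2.7, -134], "turn": [0, 0, 0]},
    {"grip": 0.77, "linear": [2.4, 2.7, -134], "turn": [0, 0, 0]},
  ],
)

```text
time: 12.3
tool_pos: [0.5823, 0.1905, 0.1311]
tool_rot: [3.141, -0.001, 0.355]
contact_force: [0.5, 0.8, 0.9]
opening: 0.0707
```

Run:
```python
from h import *
o=observe();print(o["time"],o["tool_pos"],o["tool_rot"],o["contact_force"],o["opening"])
im=read_camera("wrist")
cv2.imwrite("pics/w6.png",im[:,:,::-1])
```

```text
12.3 [0.5823 0.1905 0.1311] [ 3.1414 -0.0011  0.3553] [0.4994 0.7718 0.866 ] 0.07068562349311064
```

View pics/w6.png

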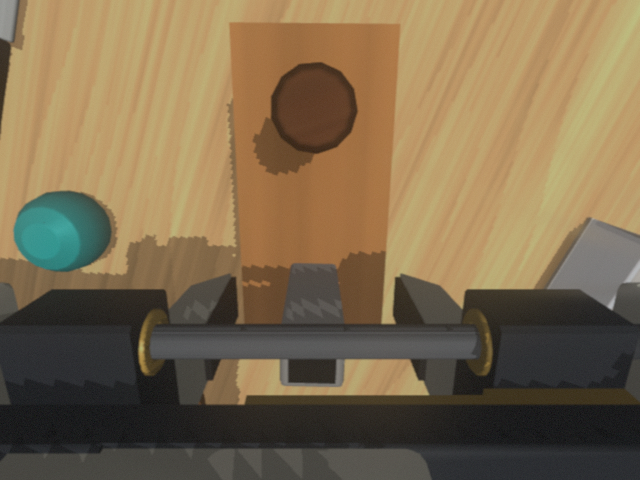

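The handle sits between the fingers, about 1 mm off centre. I'll close on it.

>>> apply_moves(
  grip_force=15,
  increments=[
    {"grip": 0.55, "linear": [0, 0, 0], "turn": [0, 0, 0]},
    {"grip": 0.4, "linear": [0, 0, 0], "turn": [0, 0, 0]},
    {"grip": 0.3, "linear": [0, 0, 0], "turn": [0, 0, 0]},
    {"grip": 0.2, "linear": [0, 0, 0], "turn": [0, 0, 0]},
    {"grip": 0.1, "linear": [0, 0, 0], "turn": [0, 0, 0]},
    {"grip": 0.1, "linear": [0, 0, 0], "turn": [0, 0, 0]},
    {"grip": 0.1, "linear": [0, 0, 0], "turn": [0, 0, 0]},
    {"grip": 0.1, "linear": [0, 0, 0], "turn": [0, 0, 0]},
    {"grip": 0.1, "linear": [0, 0, 0], "turn": [0, 0, 0]},
    {"grip": 0.1, "linear": [0, 0, 0], "turn": [0, 0, 0]},
  ],
)

```text
time: 13.35
tool_pos: [0.5817, 0.1909, 0.1304]
tool_rot: [-3.142, 0.0, 0.356]
contact_force: [-0.5, -0.1, -0.5]
opening: 0.0219
```

>>> apply_moves(
  increments=[
    {"grip": 0.1, "linear": [0, 0, 3], "turn": [0, 0, 0]},
    {"grip": 0.1, "linear": [0, 0, 10], "turn": [0, 0, 0]},
    {"grip": 0.1, "linear": [0, 0, 25], "turn": [0, 0, 0]},
    {"grip": 0.1, "linear": [0, 0, 45], "turn": [0, 0, 0]},
    {"grip": 0.1, "linear": [0, 0, 70], "turn": [0, 0, 0]},
    {"grip": 0.1, "linear": [0, 0, 95], "turn": [0, 0, 0]},
    {"grip": 0.1, "linear": [0, 0, 115], "turn": [0, 0, 0]},
    {"grip": 0.1, "linear": [0, 0, 130], "turn": [0, 0, 0]},
    {"grip": 0.1, "linear": [0, 0, 140], "turn": [0, 0, 0]},
    {"grip": 0.1, "linear": [0, 0, 140], "turn": [0, 0, 0]},
  ],
)

```text
time: 14.35
tool_pos: [0.5823, 0.1911, 0.2722]
tool_rot: [3.141, -0.003, 0.356]
contact_force: [0.4, 0.6, -0.5]
opening: 0.0221
```

Run:
```python
from h import *
o=observe();print(o["time"],o["tool_pos"],o["tool_rot"],o["contact_force"],o["opening"])
im=read_camera("wrist");im2=read_camera("scene");im3=read_camera("top")
for n,i in zip(["w7","s7","t7"],[im,im2,im3]): cv2.imwrite(f"pics/{n}.png",i[:,:,::-1])
```

```text
14.35 [0.5823 0.1911 0.2722] [ 3.1411 -0.0032  0.3562] [ 0.4043  0.5609 -0.5179] 0.02207305243670814
```

View pics/w7.png

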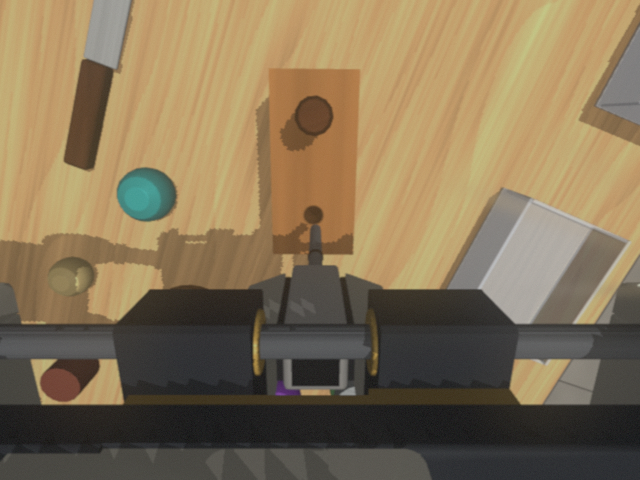

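View pics/s7.png

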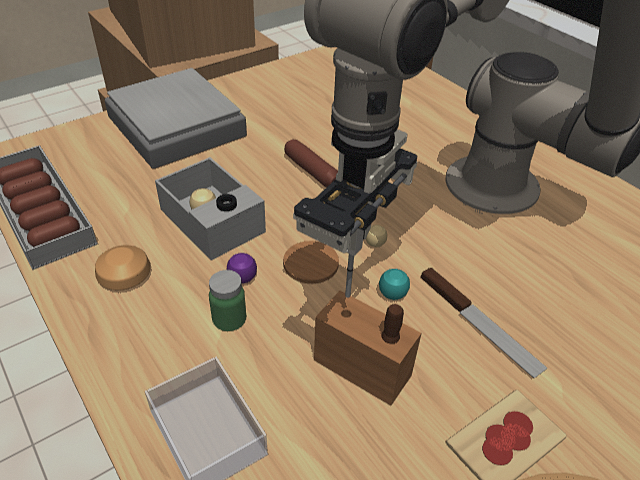

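```bash
cat >> h.py <<'E'
def wproj_tool(pt):
    H=np.linalg.inv(W["hand_eye"]);q=H[:3,:3]@np.array(pt)+H[:3,3];K=W["camera_matrix"]
    return np.array([K[0,0]*q[0]/-q[2]+K[0,2],K[1,1]*-q[1]/-q[2]+K[1,2]])
E
python3 - <<'E'
from h import *
print("tip",wproj_tool([0,0,.1144]),"ring",wproj_tool([0,0,.0544]),"handle low",wproj_tool([0,0,.0154]),"htop",wproj_tool([0,0,-.0486]))
im=cv2.imread("pics/w7.png")
cv2.imwrite("pics/w7c.png",cv2.resize(im[195:275,270:370],None,fx=7,fy=7,interpolation=cv2.INTER_CUBIC))
im=cv2.imread("pics/s7.png")
cv2.imwrite("pics/s7c.png",cv2.resize(im[220:330,300:400],None,fx=5,fy=5,interpolation=cv2.INTER_CUBIC))
E
```

```text
tip [313.8891 227.8132] ring [313.5697 255.4488] handle low [313.2576 282.4614] htop [312.3471 361.2448]
```

View pics/w7c.png

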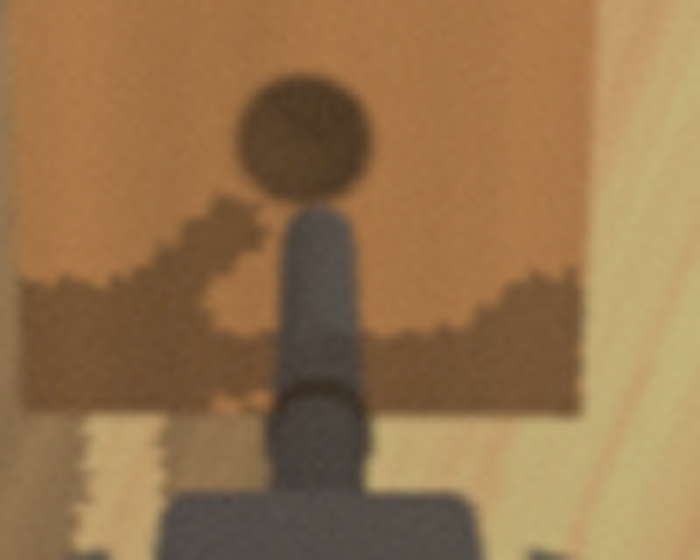

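View pics/s7c.png

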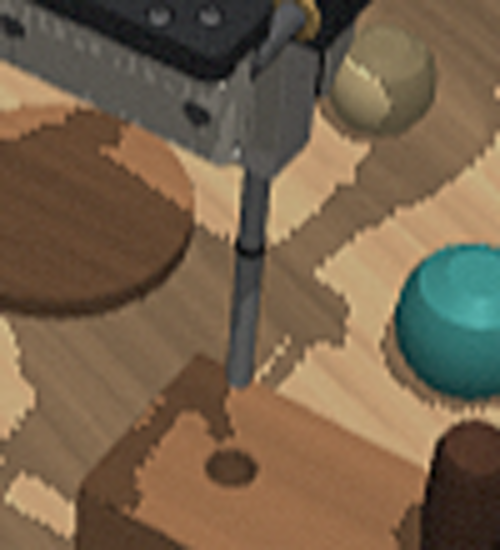

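The stem hangs straight from the handle. The measured tip at (315.7,228) matches the prediction apart from a +2 px (1.2 mm) camera bias in u. I'll carry it to hover above the collar.

>>> apply_moves(
  increments=[
    {"grip": 0.1, "linear": [1, -12, 0], "turn": [0, 0, 0]},
    {"grip": 0.1, "linear": [2, -40, 0], "turn": [0, 0, 0]},
    {"grip": 0.1, "linear": [3, -80, 0], "turn": [0, 0, 0]},
    {"grip": 0.1, "linear": [4, -122, 0], "turn": [0, 0, 0]},
    {"grip": 0.1, "linear": [5, -165, 0], "turn": [0, 0, 0]},
    {"grip": 0.1, "linear": [6, -208, 0], "turn": [0, 0, 0]},
    {"grip": 0.1, "linear": [7, -250, 0], "turn": [0, 0, 0]},
    {"grip": 0.1, "linear": [8, -290, 0], "turn": [0, 0, 0]},
    {"grip": 0.1, "linear": [9, -325, 0], "turn": [0, 0, 0]},
    {"grip": 0.1, "linear": [10, -350, 0], "turn": [0, 0, 0]},
  ],
)

```text
time: 15.5
tool_pos: [0.5909, -0.1624, 0.2695]
tool_rot: [-3.141, 0.001, 0.354]
contact_force: [-0.8, -0.4, 0.1]
opening: 0.0218
```

>>> apply_moves(
  increments=[
    {"grip": 0.1, "linear": [0.6, -13, 0], "turn": [0, 0, 0]},
    {"grip": 0.1, "linear": [0.6, -18.5, -5], "turn": [0, 0, 0]},
    {"grip": 0.1, "linear": [0.6, -18.5, -15], "turn": [0, 0, 0]},
    {"grip": 0.1, "linear": [0.6, -18.5, -25], "turn": [0, 0, 0]},
    {"grip": 0.1, "linear": [0.6, -18.5, -30], "turn": [0, 0, 0]},
    {"grip": 0.1, "linear": [0.6, -18.5, -30], "turn": [0, 0, 0]},
    {"grip": 0.1, "linear": [0.6, -18.5, -30], "turn": [0, 0, 0]},
    {"grip": 0.1, "linear": [0.6, -18.5, -30], "turn": [0, 0, 0]},
  ],
)

```text
time: 16.3
tool_pos: [0.5926, -0.1773, 0.241]
tool_rot: [3.141, -0.001, 0.357]
contact_force: [0.6, 0.3, -0.8]
opening: 0.0219
```

```bash
cat > snap.py <<'E'
from h import *
import sys
k=sys.argv[1]
o=observe();print(o["time"],o["tool_pos"],o["tool_rot"],o["contact_force"],o["opening"])
im=read_camera("wrist");im2=read_camera("scene");im3=read_camera("top")
for n,i in zip(["w","s","t"],[im,im2,im3]): cv2.imwrite(f"pics/{n}{k}.png",i[:,:,::-1])
a=cv2.resize(im[195:295,265:365],(400,400),interpolation=cv2.INTER_CUBIC)
b=cv2.resize(im2[150:250,175:275],(400,400),interpolation=cv2.INTER_CUBIC)
cv2.imwrite(f"pics/m{k}.png",np.hstack([a,b])[:,:,::-1])
print(observe()["tool_pos"])
E
python3 snap.py 8
```

```text
16.3 [ 0.5926 -0.1773  0.241 ] [ 3.141  -0.0008  0.3567] [ 0.6231  0.2812 -0.8372] 0.021925868846660507
[ 0.5925 -0.1775  0.2408]
```

View pics/m8.png

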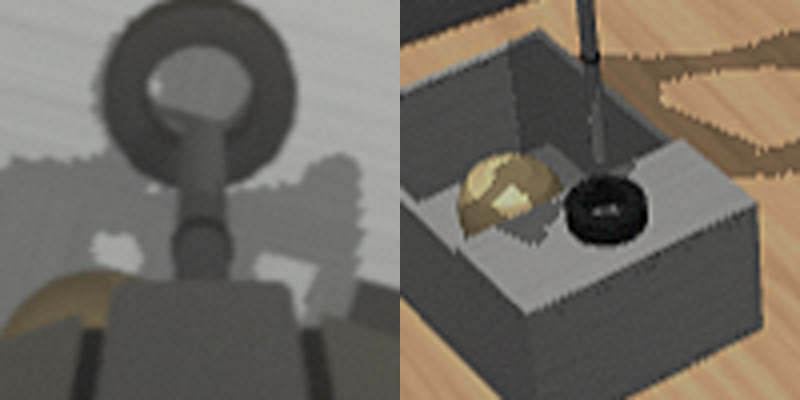

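View pics/w8.png

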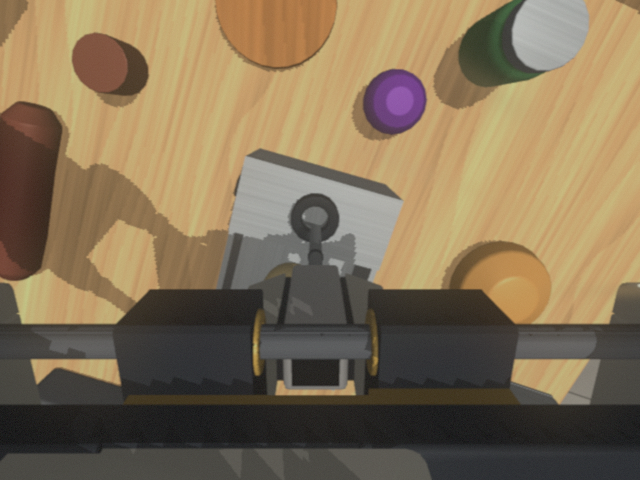

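```bash
cat > ov.py <<'E'
from h import *
import sys
def wproj(pos,rot,p):
    T=np.linalg.inv(wcam(pos,rot));p=np.atleast_2d(p);q=p@T[:3,:3].T+T[:3,3];K=W["camera_matrix"]
    return np.c_[K[0,0]*q[:,0]/-q[:,2]+K[0,2],K[1,1]*-q[:,1]/-q[:,2]+K[1,2]]
def circ(c,r,z):
    t=np.linspace(0,2*np.pi,60);return np.c_[c[0]+r*np.cos(t),c[1]+r*np.sin(t),np.full(60,z)]
def over(im,f,box,s,circs):
    x0,y0,x1,y1=box
    c=cv2.resize(im[y0:y1,x0:x1],None,fx=s,fy=s,interpolation=cv2.INTER_CUBIC)
    c=np.clip(c*1.3,0,255).astype(np.uint8)
    for P3,col in circs:
        uv=((f(P3)-[x0,y0]+.5)*s).astype(np.int32)
        cv2.polylines(c,[uv.reshape(-1,1,2)],False,col,1)
    return c
E
python3 - <<'E'
from ov import *
pos=[.5925,-.1774,.2409];rot=[3.141,-.0008,.3567]
g=(.5925,-.1774)
cs=[(circ(g,.020,.101),(0,0,255)),(circ(g,.011,.101),(0,255,0)),(circ(g,.020,.086),(255,0,0)),(circ(g,.004,.1265),(0,255,255)),(circ(g,.004,.1865),(255,255,0))]
a=over(cv2.imread("pics/w8.png"),lambda p:wproj(pos,rot,p),(275,185,355,275),5,cs)
b=over(cv2.imread("pics/s8.png"),lambda p:proj("scene",p),(185,150,265,240),5,cs)
cv2.imwrite("pics/o8.png",np.hstack([a,b]))
c=over(cv2.imread("pics/t8.png"),lambda p:proj("top",p),(370,150,510,260),5,cs)
cv2.imwrite("pics/o8t.png",c)
c=over(cv2.imread("pics/top0.png"),lambda p:proj("top",p),(390,170,450,230),8,cs)
cv2.imwrite("pics/o0t.png",c)
E
```

```text
(no output)
```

View pics/o8.png

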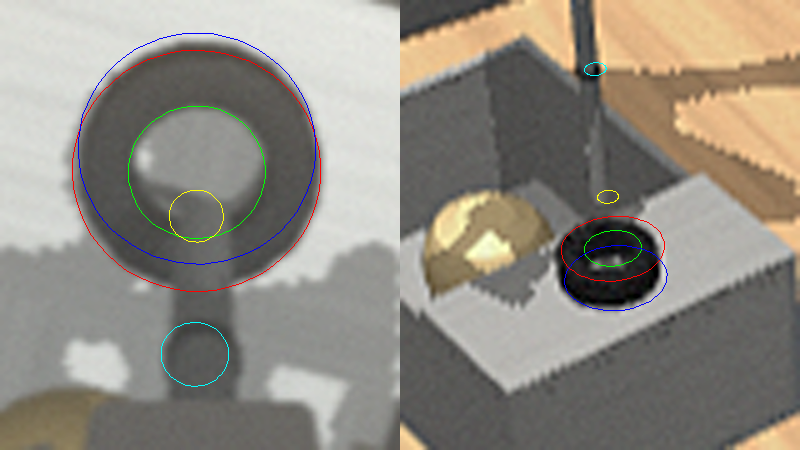

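View pics/o8t.png

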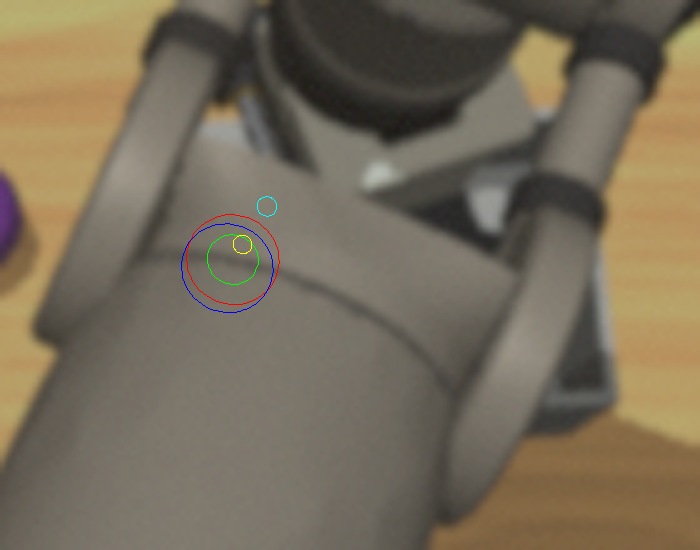

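View pics/o0t.png

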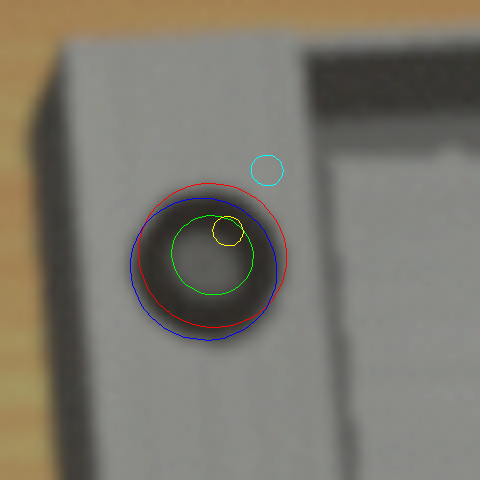

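Run:
```python
from ov import *
a=over(cv2.imread("pics/w8.png"),lambda p:p,(290,195,340,255),8,[])
b=over(cv2.imread("pics/s8.png"),lambda p:p,(205,155,255,215),8,[])
for im,x0,y0 in ((a,290,195),(b,205,155)):
    for k in range(0,60,5):
        cv2.putText(im,str(y0+k),(0,k*8+4),0,.35,(0,0,255))
        if k<50: cv2.putText(im,str(x0+k),(k*8,8),0,.3,(0,0,255))
cv2.imwrite("pics/z8.png",np.hstack([a,b]))
g=(.5925,-.1774)
for z in (.101,.086,.1265,.1865,.2255): print(z,proj("scene",[*g,z]),wproj([.5925,-.1774,.2409],[3.141,-.0008,.3567],[*g,z]))
```

```text
0.101 [[227.1153 199.1575]] [[313.8481 219.0971]]
0.086 [[227.7035 205.0738]] [[313.8916 214.6331]]
0.1265 [[226.0909 188.8556]] [[313.7639 227.7258]]
0.1865 [[223.5525 163.3262]] [[313.4941 255.3984]]
0.2255 [[221.7984 145.6844]] [[313.2303 282.4456]]
```

View pics/z8.png

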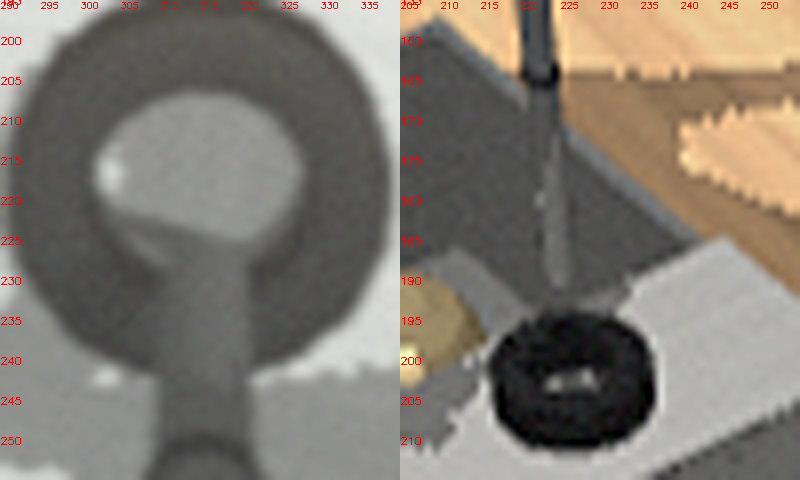

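The hover images show tip and hole agreeing to about 1 mm. In the wrist view, stem centre u is 315.1 and the hole 314.2–314.9. In the scene view, the tip and collar residuals match within 0.4 px. I'll apply a small correction and descend in two stages.

>>> apply_moves(
  increments=[
    {"grip": 0.1, "linear": [-0.6, 0.4, -3], "turn": [0, 0, 0]},
    {"grip": 0.1, "linear": [-0.6, 0.4, -8], "turn": [0, 0, 0]},
    {"grip": 0.1, "linear": [-0.6, 0.4, -14], "turn": [0, 0, 0]},
    {"grip": 0.1, "linear": [-0.6, 0.4, -20], "turn": [0, 0, 0]},
    {"grip": 0.1, "linear": [-0.6, 0.4, -26], "turn": [0, 0, 0]},
    {"grip": 0.1, "linear": [-0.6, 0.4, -32], "turn": [0, 0, 0]},
    {"grip": 0.1, "linear": [-0.6, 0.4, -37], "turn": [0, 0, 0]},
    {"grip": 0.1, "linear": [-0.6, 0.4, -40], "turn": [0, 0, 0]},
    {"grip": 0.1, "linear": [-0.6, 0.4, -40], "turn": [0, 0, 0]},
    {"grip": 0.1, "linear": [-0.6, 0.4, -40], "turn": [0, 0, 0]},
  ],
)

```text
time: 17.45
tool_pos: [0.5919, -0.1772, 0.2006]
tool_rot: [3.141, -0.0, 0.356]
contact_force: [-0.1, 0.5, -0.5]
opening: 0.0221
```

```bash
python3 snap.py 9
python3 - <<'E'
from ov import *
a=over(cv2.imread("pics/w9.png"),lambda p:p,(285,205,345,275),7,[])
b=over(cv2.imread("pics/s9.png"),lambda p:p,(200,155,255,225),7,[])
cv2.imwrite("pics/z9.png",np.hstack([a,b]))
E
```

```text
17.45 [ 0.5919 -0.1772  0.2006] [ 3.1413 -0.0003  0.3562] [-0.0688  0.5169 -0.4905] 0.022089233265235295
[ 0.5919 -0.1772  0.2008]
```

View pics/z9.png

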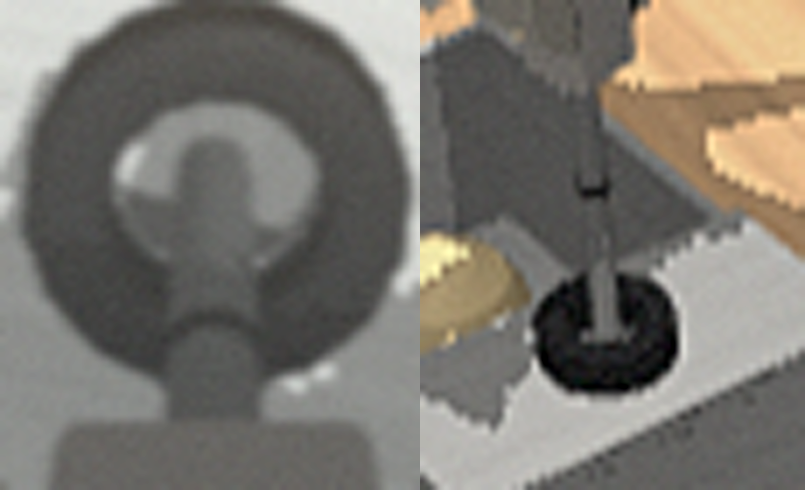

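Run:
```python
from ov import *
pos=[.5919,-.1772,.2007];rot=[3.1413,-.0003,.3562]
g=(.5919,-.1772); z=.2007
cs=[(circ(g,.020,.101),(0,0,255)),(circ(g,.011,.101),(0,255,0)),(circ(g,.011,.080),(255,0,0)),(circ(g,.020,.086),(255,0,255)),(circ(g,.004,z-.1144),(0,255,255)),(circ(g,.0045,z-.0544),(255,255,0))]
a=over(cv2.imread("pics/w9.png"),lambda p:wproj(pos,rot,p),(285,200,345,275),8,cs)
b=over(cv2.imread("pics/s9.png"),lambda p:proj("scene",p),(205,165,245,240),8,cs)
cv2.imwrite("pics/o9.png",np.hstack([a,b]))
```

```text
(no output)
```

View pics/o9.png

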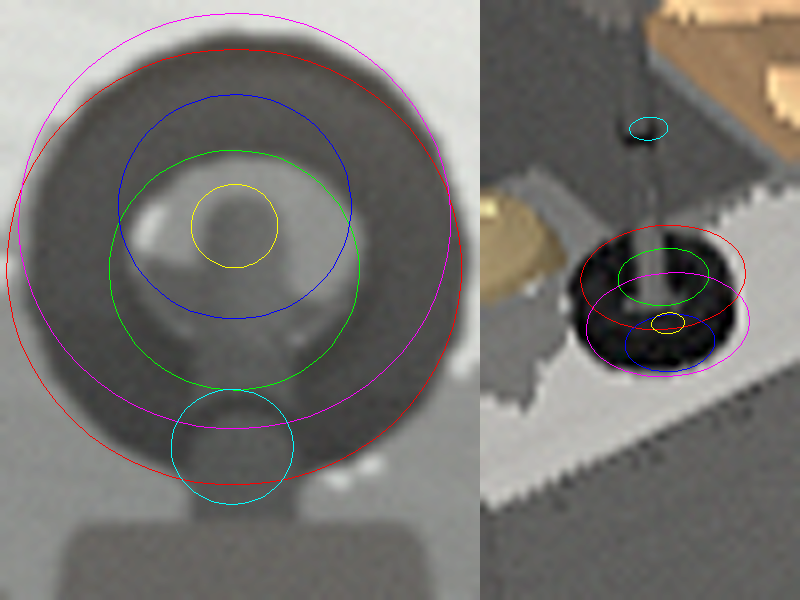

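The stem is inside the hole, with stem u ≈ 315.2 against the hole centre at 315.3. In v it is within about 0.5 mm. I'll continue down to the ring.

>>> apply_moves(
  increments=[
    {"grip": 0.1, "linear": [-0.1, 0.3, -3], "turn": [0, 0, 0]},
    {"grip": 0.1, "linear": [-0.1, 0.3, -8], "turn": [0, 0, 0]},
    {"grip": 0.1, "linear": [-0.1, 0.3, -14], "turn": [0, 0, 0]},
    {"grip": 0.1, "linear": [-0.1, 0.3, -20], "turn": [0, 0, 0]},
    {"grip": 0.1, "linear": [-0.1, 0.3, -26], "turn": [0, 0, 0]},
    {"grip": 0.1, "linear": [-0.1, 0.3, -32], "turn": [0, 0, 0]},
    {"grip": 0.1, "linear": [-0.1, 0.3, -38], "turn": [0, 0, 0]},
    {"grip": 0.1, "linear": [-0.1, 0.3, -42], "turn": [0, 0, 0]},
    {"grip": 0.1, "linear": [-0.1, 0.3, -44.5], "turn": [0, 0, 0]},
    {"grip": 0.1, "linear": [-0.1, 0.3, -45], "turn": [0, 0, 0]},
  ],
)

```text
time: 18.6
tool_pos: [0.5916, -0.1768, 0.1551]
tool_rot: [-3.141, 0.0, 0.356]
contact_force: [0.3, -0.8, -0.3]
opening: 0.0224
```

>>> apply_moves(
  increments=[
    {"grip": 0.1, "linear": [0, 0, 0], "turn": [0, 0, 0]},
    {"grip": 0.1, "linear": [0, 0, 0], "turn": [0, 0, 0]},
    {"grip": 0.1, "linear": [0, 0, 0], "turn": [0, 0, 0]},
    {"grip": 0.1, "linear": [0, 0, 0], "turn": [0, 0, 0]},
    {"grip": 0.1, "linear": [0, 0, 0], "turn": [0, 0, 0]},
    {"grip": 0.1, "linear": [0, 0, 0], "turn": [0, 0, 0]},
    {"grip": 0.1, "linear": [0, 0, 0], "turn": [0, 0, 0]},
  ],
)

```text
time: 19.3
tool_pos: [0.5917, -0.1769, 0.1555]
tool_rot: [3.142, -0.0, 0.356]
contact_force: [-0.0, 0.4, -1.0]
opening: 0.0221
```

```bash
python3 snap.py 10
python3 - <<'E'
from ov import *
a=over(cv2.imread("pics/w10.png"),lambda p:p,(280,205,350,290),7,[])
b=over(cv2.imread("pics/s10.png"),lambda p:p,(205,165,245,250),7,[])
cv2.imwrite("pics/z10.png",np.hstack([a,b]))
E
```

```text
19.3 [ 0.5917 -0.1769  0.1555] [ 3.1416 -0.0001  0.3562] [-0.0366  0.3862 -0.9812] 0.022051090103561894
[ 0.5917 -0.1769  0.1555]
```

View pics/z10.png

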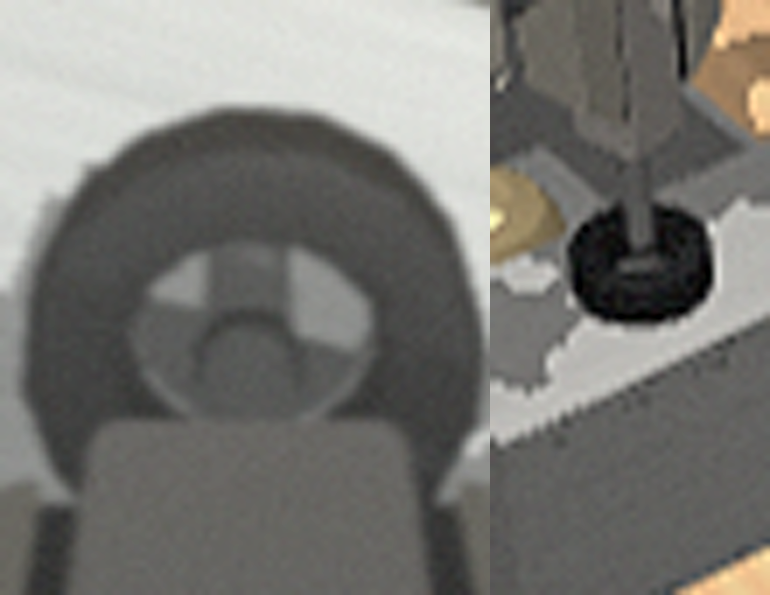

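View pics/s10.png

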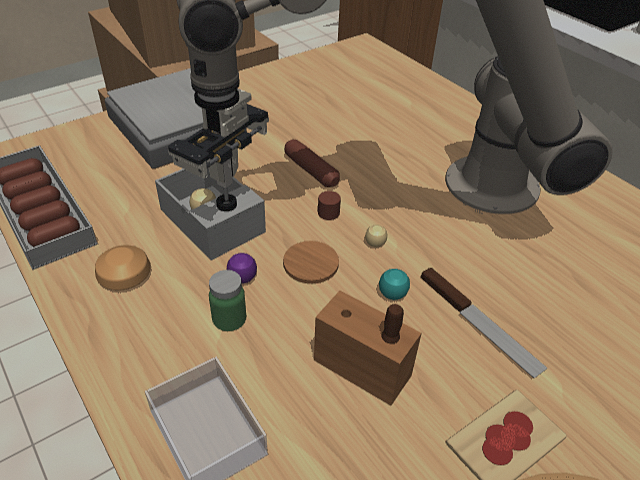

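Run:
```python
from ov import *
pos=[.5917,-.1769,.1555];rot=[3.1416,-.0001,.3562]
g=(.5917,-.1769)
cs=[(circ(g,.020,.101),(0,0,255)),(circ(g,.011,.101),(0,255,0)),(circ(g,.011,.080),(255,0,0)),(circ(g,.020,.086),(255,0,255)),(circ(g,.0045,.1021),(255,255,0)),(circ(g,.0045,.1001),(255,255,0))]
a=over(cv2.imread("pics/w10.png"),lambda p:wproj(pos,rot,p)+[1.5,0],(280,205,350,290),7,cs)
cv2.imwrite("pics/o10.png",a)
```

```text
(no output)
```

View pics/o10.png

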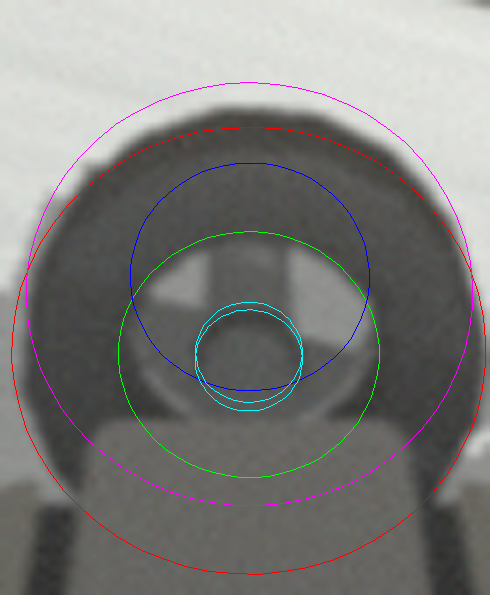

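The ring sits concentric in the hole within about 1 mm. Its image position matches the no-slip prediction, which puts it at z ≈ 0.101, the collar's top. The reading is steady, so I'm handing in.

Run:
```python
from cell import *
o=observe();print(o["time"],o["tool_pos"],o["contact_force"],abs(o["qvel"]).max(),o["opening"])
print(hand_in())
```

```text
19.45 [ 0.59167181 -0.17688375  0.15545202] [ 0.11959001  0.28625425 -1.19214107] 0.0010434742150450154 0.02201909756719228
the job is handed in; nothing more can be done
None
```

I handed the job in at about 19.5 s with both parts done. `hand_in` gives no verdict, so this rests on my own last checks.

**Cheese:** I gripped the larger pale cheese at 10 N and lowered it until it touched the bottom of the well (about 6 N). I then opened the fingers partway and lifted clear. The wrist picture showed it upright and centred in the mouth, and in the last scene picture it was still in the well.

**Probe:** I drew it from the block at 15 N and aligned it over the collar from the wrist and scene pictures. I then lowered it in two stages to the ring.
- **Position:** the arm was still (largest joint speed 0.001 rad/s), the tool vertical within 0.001 rad, and the opening 22.0 mm on the handle.
- **Ring height:** it works out at z ≈ 0.101 m, level with the collar's top. I got this from the grasp height and its position in the wrist picture. In the scene picture the ring can't be told apart from the black collar.
- **Contact:** no clear contact force showed on the wrist sensor, but its noise is about 1 N, so it could not show a touch as light as the 0.3 N limit. The wrist pictures showed the stem clear of the hole's edge wherever that edge was visible.

**Checks that disagreed:**
- The cameras differed by 1–2 mm in absolute position, so I compared stem and hole within the same picture.
- The collar looked 4–5% smaller in the wrist picture than the model predicts.
- The final picture put the stem 0.5–0.9 mm off centre, the opposite way to my two earlier corrections. That is well inside the 4.5 mm allowed, so I left it.

The last scene picture showed nothing else on the counter visibly moved.

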